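# Press a flanged bush home with the bench screw press

### The job

Push the die slide by its knob all the way in, so that the flange with the started bronze bush stands under the ram. Then hold the crank of the press by its loose grip sleeve and wind the ram down (clockwise from above) until the collar of the bush is down flush on the flange and you feel the crank come up firm, and stop there at once so that the bush is not overloaded; without letting go, ease the sprung crank gently back up to its top stop (it must never fly back) and only then release it. Leave the slide in and do not knock the loose things about the press.

Things in the scene. Friction and masses are not known exactly. Their poses are not given: they have to be found in the camera images.
- press_axis (a point): point on the bench under the ram axis of the fixed bench screw press (dark green C-frame, base 176 x 124 mm, highest fixed part 155 mm above the bench). Its x axis points into the press, away from the front where the slide comes out; y to the left, z up. The ram, screw and crank turn about this vertical axis
- slide_knob (a point): middle of the upright black knob (22 mm across, 36 mm high, centre 53 mm above the bench, 25 mm above the steel tongue that carries it) at the front end of the die slide; with the slide home it stands 110 mm in front of the ram axis
- slide (a joint): die slide, m: 0 is fully out, 0.050 is fully in against its stop, flange centred under the ram. It moves along the press's x axis, with about 4 N of friction
- flange_face (a point): centre of the top face of the steel flange (59 mm across, 31 mm high) fixed in the round nest of the slide, 62 mm above the bench
- bush: flanged bronze bush, collar 24 mm across and 3 mm thick, body 15.6 mm, started in the bore of the flange; origin at the centre of the collar's underside, z up. The collar starts 10 to 14 mm above the flange; a light press fit (about 70 N moves it; over 110 N seats it firmly once it is down, over 250 N overloads it), it can only go straight down
- bush_top (a point): centre of the top of the bush's collar: 3 mm above flange_face when the bush is fully home
- ram: steel ram of the press with its pressing pad, screw, crank and sleeve; origin at the centre of the ram's lower face, 101 mm above the bench at the top stop. The pad (flat, 21 mm across) screwed into that face stands out 5 to 10 mm below it, as it was set for this job
- crank (a joint): crank angle, rad, 0 at the top stop (arm pointing along the press's +y), grows clockwise seen from above. A full turn lowers ram, crank and sleeve together by 24 mm. The bush seats somewhere between 6.7 and 8.3 rad, depending on the pad. A spring returns the ram: if released, the crank runs back up
- sleeve_mid (a point): middle of the black grip sleeve (21 mm across, 62 mm high, upright, spins freely on its pin) at the end of the crank arm, 65 mm from the ram axis; 245 mm above the bench at the top stop. The arm lies 36 mm, the top of the hub's nut 25 mm below this point. Winding it takes 1 to 3 N along its path, pressing the bush about 4 N more; then it rises steeply: 1 N more is 17 N on the bush
- spare_bush_a: loose spare bush standing on its collar right of the press, 30 mm high; leave alone
- spare_bush_b: second loose spare bush standing on its collar right of the press, 30 mm high; leave alone
- spare_flange: loose spare flange left of the press, 59 mm across, 31 mm high; leave alone
- grease_tin: round grease tin left of the press, 70 mm across, 47 mm high; leave alone

How it is judged:
On the way, in this order (a step that is already met when the one before it is completed fails the run):
1. the slide is fully in (value of joint slide above 0.0485 m), for 0.2 s.
2. the bush is pressed home, firmly seated (over 110 N from the ram) (z of bush_top in the frame of flange_face below 0.0034 m and contact force between ram and bush above 110 N), for 0.1 s.
3. the crank is back at its top stop (value of joint crank below 0.2 rad), for 0.2 s.
At the end, for the whole second after the job is handed in: the slide is within 1.5 mm of its inner stop, the bush's collar is within 0.4 mm of the flange, the crank is within 0.2 rad of its top stop and the ram at rest (value of joint slide above 0.0485 m and z of bush_top in the frame of flange_face below 0.0034 m and value of joint crank below 0.2 rad and linear speed of ram below 0.005 m/s); the robot touches nothing.
It fails at once if the bush is overloaded (over 250 N from the ram, about 17 N at the sleeve) (contact force between ram and bush above 250 N).
It fails at once if the crank flies back (faster than 7 rad/s) (velocity of joint crank below -7 rad/s).
It fails at once if a loose part beside the press is knocked (moved over 20 mm) (distance of any of spare_bush_a, spare_bush_b, spare_flange, grease_tin from where it was at the start of the episode above 0.02 m).
It also fails if it takes over 70 s, if anything falls off the work surface, if the arm or the gripper's body presses on something with over 40 N, if the wrist force passes 120 N, or if a joint passes its speed limit or range.

### The arm

A 6-joint arm with a two-finger parallel gripper is mounted at the origin on a cart in front of the work surface, level with it; the furniture and walls round the work are solid. World frame = base frame: x ahead of the robot, y to its left, z up, the work surface at z = 0. Lengths are in m, angles in rad, forces in N, time in s.
With the tool pointing down it reaches from about 0.25 to 0.775 m from the base axis. Payload 4 kg.
Tool frame: the origin (TCP) lies at the centre of the arm's flange, where the gripper is bolted on; the fingertips stand 199 mm ahead of it and the grasp point (between the pads) lies 180 mm ahead of it; z points along the fingers, y is the line along which they close (so a half turn about z gives the same grasp; the last joint's range is limited). The gripper opens to 94 mm and grips with 3 to 60 N. Pads are 16 mm wide; open, the fingers measure 119 mm over their backs; the gripper's body (75 mm by 177 mm) begins 78 mm behind the grasp point.
Start: joints at [-1.39, 0.087, 1.371, -0, 1.684, -0.103], TCP at [0.154, -0.528, 0.405] pointing down, gripper open.
Joint ranges: [-3.1, 3.1], [-0.76, 2.03], [0.27, 2.55], [-1.08, 4.22], [0.17, 2.65], [-2.57, 2.57]. Speed limits (rad/s): [2.79, 2.79, 3.14, 3.14, 3.14, 3.14].

### API

Orientations are given as [roll, pitch, yaw] about the fixed x, y, z axes, in that order (R = Rz(yaw) Ry(pitch) Rx(roll)).
In Python, from bench import robot, eyes, models gives the robot as it stands.
- The arm moves only by the tool step_arm, never from a script. Its argument "commands" is a list that holds one entry, the list of rows, each a list of 7 numbers: the shift along the tool's x, y, z in mm, then the turn, a rotation vector about the tool's x, y, z in rad, then the finger opening in mm, from 0 to 94. In form: [[[tx, ty, tz, wx, wy, wz, gripper], ...]]. A call has 1 to 20 rows; each row shifts and turns the commanded pose from where the row before left it, along the tool's axes as they then stand; what a row does not reach is not made up. A row lasts 1/8 s, in which the tool goes at most 62.5 mm and 10.7 degrees, less where a joint would pass 70% of its speed; a pose out of reach is approached as far as the arm can. A call is refused whole if a number of a shift passes 62.5 or a number of a turn 0.188, either way. A call with a gripper value outside its range is refused whole. The fingers move at their own pace and stop on an object; the grip force is fixed at half the most. Time passes only in rows, so rows that do not move let the fingers close. It gives the time, the measured TCP pose, the force, the opening and the grip force at its end, in the units of the state.
- robot.get_obs(): the state, without advancing time (a new reading comes with each control period).
- eyes.snapshot(name): name is "scene" or "top" or "wrist"; returns a dict with "color" (420x560x3 uint8, red, green, blue), "camera_matrix" (3x3 intrinsics, pixels), "eye" and "rotation" of the camera in the world; the wrist camera has in their place "tool_from_camera" (4x4, takes a point from camera to tool coordinates, whose origin is the TCP and whose axes are the flange's). Camera axes: x right, y up, looking along -z (the intrinsics and any distortion apply to the point x, -y, -z); pixel columns grow to the right and rows downward; lengths in m; the calibration is good to about 2 mm. A picture is of the moment at which its call begins: read the wrist's pose just before it. There is no depth.
- robot.close_job(): hands the job in; it is judged then, once.
Trained networks look in a picture, given as the dict that the camera call returned (one of the last four; its "shot" number tells which), for a name from the list of things; names that differ only in an ending like _2 or _b are one class to them, and where a whole thing is asked for, a point or a joint stands for the part that bears it (a point fixed in the world has none). Each returns a list of dicts, best first, with "confidence" (0 to 1); they miss things now and then, are a little off and sometimes report something else, mostly with a low value. They report only what shows in the picture. A call takes as long as a camera call.
- models.masks_of(picture, query): "mask" (420x560 bool, what is visible of it) and "xy" ([column, row] in pixels, amid what is visible of it).
- models.tip_of(picture, query): "xy" ([column, row] in pixels: a listed point, or the origin of a listed thing).
The state is a dict: "time": time; "joint_positions": joint angles; "qvel": joint speeds; "joint_torque": joint torques, N m; "tool_pos": TCP position; "ee_rot": TCP orientation; "wrist_force": force on the tool from outside, world axes, zero at the start; "wrist_torque": the same for the moment, N m; "width": finger opening in m; "finger_force": force on a finger pad.
Only numpy, scipy, OpenCV 4.12 (cv2) and the standard library are available. Lean on these libraries where they do the work, as an engineer would, in place of code of your own. Each camera call takes 0.05 s, during which the arm holds its last target. There are 200 camera calls.

## Working session

There is one attempt and no reset: what is moved stays moved. The work goes in short steps, Python scripts to look and compute and a tool call to move; the robot and the scene stay as the last step left them, time stands still between calls to the robot, and variables do not carry over. Pictures are saved under pics/ and viewed, at most 10 in all, crops included, and the job is handed in when it is done.

Besides the shell and the picture viewer there is one more tool, called after "Request:" by a JSON object that holds its "name" and its "arguments", one argument or row to a line. step_arm: Moves the arm, as the interface text tells. Its arguments: {"type":"object","properties":{"commands":{"type":"array"}},"required":["commands"]}

```bash
ls; mkdir -p pics; cat > h.py <<'E'
import numpy as np, cv2
from bench import robot, eyes, models
def ray(p,xy):
    K=np.array(p["camera_matrix"]);d=np.linalg.inv(K)@[xy[0],xy[1],1]
    return np.array(p["eye"]),np.array(p["rotation"])@[d[0],-d[1],-d[2]]
def at_z(p,xy,z):
    e,d=ray(p,xy);return e+d*(z-e[2])/d[2]
def proj(p,X):
    c=np.array(p["rotation"]).T@(np.array(X)-p["eye"]);u=np.array(p["camera_matrix"])@[c[0],-c[1],-c[2]];return u[:2]/u[2]
def tri(rs):
    A=0;b=0
    for e,d in rs:
        d=d/np.linalg.norm(d);M=np.eye(3)-np.outer(d,d);A=A+M;b=b+M@e
    return np.linalg.solve(A,b)
E
python3 - <<'E'
from h import *
S=eyes.snapshot("scene");T=eyes.snapshot("top")
print(S.keys(),S["eye"],T["eye"])
cv2.imwrite("pics/a.png",cv2.cvtColor(np.hstack([S["color"],T["color"]]),cv2.COLOR_RGB2BGR)[:, :])
im=cv2.imread("pics/a.png");cv2.imwrite("pics/a.png",cv2.resize(im,(800,300)))
cv2.imwrite("pics/s.png",cv2.cvtColor(S["color"],cv2.COLOR_RGB2BGR));cv2.imwrite("pics/t.png",cv2.cvtColor(T["color"],cv2.COLOR_RGB2BGR))
for n,z in [("press_axis",0),("slide_knob",.053),("flange_face",.062),("bush_top",.077),("sleeve_mid",.245),("ram",.101),("spare_bush_a",0),("spare_flange",0),("grease_tin",0)]:
    rs=[]
    for nm,p in(("S",S),("T",T)):
        r=models.tip_of(p,n)
        for q in r[:2]: print(n,nm,np.round(q["xy"],1),round(q["confidence"],2),np.round(at_z(p,q["xy"],z),4))
        if r: rs.append(ray(p,r[0]["xy"]))
    if len(rs)==2: print("   tri",np.round(tri(rs),4))
print(robot.get_obs())
E
```

```text
pics
dict_keys(['color', 'camera_matrix', 'eye', 'rotation', 'shot']) [-0.09632792  0.52779711  0.73622132] [0.44868851 0.10420755 1.27832337]Traceback (most recent call last):
  File "<stdin>", line 11, in <module>
  File "h.py", line 7, in at_z
    e,d=ray(p,xy);return e+d*(z-e[2])/d[2]
                                      ~^^^
IndexError: invalid index to scalar variable.
```

```bash
cat > run1.py <<'E'
from h import *
S=eyes.snapshot("scene");T=eyes.snapshot("top")
for n,z in [("press_axis",0),("slide_knob",.053),("flange_face",.062),("bush_top",.077),("sleeve_mid",.245),("ram",.101),("spare_bush_a",0),("spare_flange",0),("grease_tin",0)]:
    rs=[]
    for nm,p in(("S",S),("T",T)):
        r=models.tip_of(p,n)
        for q in r[:2]: print(n,nm,np.round(q["xy"],1),round(q["confidence"],2),np.round(at_z(p,q["xy"],z),4))
        if r: rs.append(ray(p,r[0]["xy"]))
    if len(rs)==2: print("   tri",np.round(tri(rs),4))
print(robot.get_obs())
E
python3 - <<'E'
s=open('h.py').read()
s=s.replace('np.array(p["rotation"])','rot(p)').replace('def ray','''from scipy.spatial.transform import Rotation as Ro
def rot(p):
    r=np.array(p["rotation"],float)
    return r if r.shape==(3,3) else (Ro.from_euler("xyz",r) if r.size==3 else Ro.from_quat(r)).as_matrix()
def ray''',1)
open('h.py','w').write(s)
from h import *
p=eyes.snapshot("top");print(p["rotation"])
E
python3 run1.py
```

```text
[ 7.67777159e-02  5.70322232e-04 -1.57066845e+00]
press_axis S [280.2 250.1] 0.79 [0.6166 0.0893 0.    ]
slide_knob S [338.4 273.6] 0.61 [0.4445 0.0562 0.053 ]
slide_knob S [299.1 241.4] 0.51 [0.569  0.0705 0.053 ]
slide_knob T [305.2 244.6] 0.55 [0.4523 0.0522 0.053 ]
   tri [0.4518 0.0511 0.0446]
flange_face S [299.3 241.5] 0.56 [0.5598 0.0764 0.062 ]
flange_face T [292.1 204.8] 0.6 [0.5466 0.0834 0.062 ]
   tri [0.5461 0.0845 0.0754]
bush_top T [296.9 200.8] 0.6 [0.5548 0.0724 0.077 ]
sleeve_mid S [257.8 173.2] 0.65 [0.589  0.1588 0.245 ]
sleeve_mid S [300.3 233.5] 0.2 [0.3975 0.1868 0.245 ]
sleeve_mid T [263.4 169.7] 0.46 [0.6033 0.1447 0.245 ]
   tri [0.6065 0.147  0.2314]
ram T [292.1 175.2] 0.82 [0.6121 0.084  0.101 ]
ram T [236.6 173.8] 0.16 [0.6153 0.2122 0.101 ]
spare_bush_a S [322.8 240.8] 0.57 [ 0.5944 -0.0145  0.    ]
spare_bush_a S [335.2 248.1] 0.52 [ 0.5584 -0.0243  0.    ]
spare_bush_a T [338.6 202.7] 0.48 [ 0.5569 -0.0338  0.    ]
spare_bush_a T [334.2 184.6] 0.44 [ 0.6024 -0.0231  0.    ]
   tri [ 0.5664 -0.0165  0.0185]
spare_flange S [258.2 294.3] 0.58 [0.5212 0.
[... 288 characters left out ...]
-0.0024]
{'time': 1.2, 'joint_positions': array([-1.39011792e+00,  8.72065505e-02,  1.37071560e+00,  1.28450010e-05,
        1.68362301e+00, -1.03088520e-01]), 'qvel': array([ 0.00049516,  0.00119682, -0.00064905,  0.00128011, -0.00019798,
        0.00033574]), 'joint_torque': array([ 3.28485170e-03, -3.40046239e+01, -3.02598953e+01,  7.19840219e-02,
        2.36533291e-02,  3.41673783e-06]), 'tool_pos': array([ 0.15398832, -0.52799866,  0.40469437]), 'ee_rot': array([ 3.14154410e+00, -7.80826547e-06,  2.83768376e-01]), 'wrist_force': array([-0.12081372, -0.07007076, -0.32441509]), 'wrist_torque': array([0.01298741, 0.03629874, 0.01833667]), 'finger_force': 0.0, 'width': 0.09414593991505239}
```

View pics/s.png

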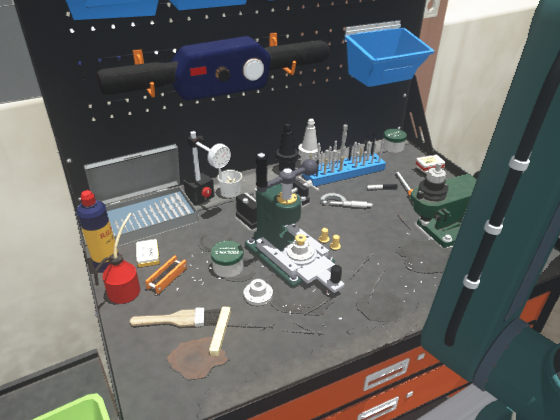

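View pics/t.png

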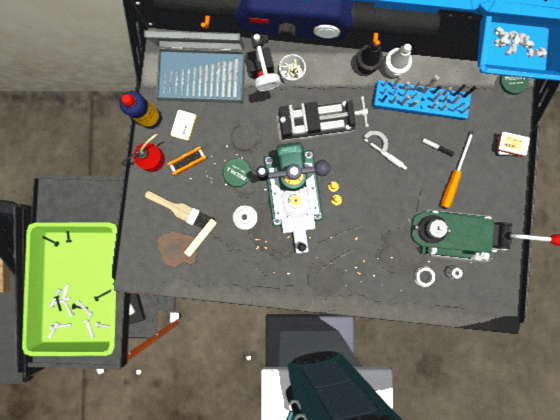

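```bash
cat >> h.py <<'E'
def wrist():
    o=robot.get_obs();p=eyes.snapshot("wrist");M=np.array(p["tool_from_camera"]);R=Ro.from_euler("xyz",o["ee_rot"]).as_matrix()
    p2=dict(eye=np.array(o["tool_pos"])+R@M[:3,3],rotation=R@M[:3,:3],camera_matrix=p["camera_matrix"]);return p,p2
def delta(pos,rpy,cp=None,cr=None):
    o=robot.get_obs();cp=o["tool_pos"] if cp is None else cp;cr=o["ee_rot"] if cr is None else cr
    R=Ro.from_euler("xyz",cr);return np.round(1000*R.inv().apply(np.array(pos)-cp),1),np.round((R.inv()*Ro.from_euler("xyz",rpy)).as_rotvec(),3)
E
python3 - <<'E'
from h import *
p,q=wrist();print(p["tool_from_camera"],p["camera_matrix"])
print(delta([.40,.045,.43],[np.pi,0,.18]))
E
```

```text
[[-6.81519089e-04  9.66613682e-01  2.56237243e-01  7.38182512e-02]
 [ 9.99999766e-01  6.45050789e-04  2.26368387e-04  6.48197605e-04]
 [ 5.35247439e-05  2.56237338e-01 -9.66613896e-01  2.01934028e-02]
 [ 0.00000000e+00  0.00000000e+00  0.00000000e+00  1.00000000e+00]] [[323.69856109   0.         275.85993421]
 [  0.         323.69856109 209.85877084]
 [  0.           0.           1.        ]]
(array([ 396.6, -481.2,  -25.4]), array([0.   , 0.   , 0.104]))
```

Request:
{"name": "step_arm", "arguments": {
  "commands": [
    [[10,-10,-5,0,0,0,94],[20,-20,-5,0,0,0,94],[29,-32,-2,0,0,0,94],[29,-32,-2,0,0,0,94],[29,-32,-2,0,0,0,94],[29,-32,-2,0,0,0,94],[29,-32,-2,0,0,0,94],[29,-32,-2,0,0,0,94],[29,-32,-2,0,0,0,94],[29,-32,-2,0,0,0,94],[29,-32,-2,0,0,0,94],[29,-32,-2,0,0,0,94],[29,-32,-2,0,0,0,94],[29,-32,-2,0,0,0,94],[29,-32,-2,0,0,0,94],[20,-20,-2,0,0,0,94],[9,-9,-2,0,0,0.1,94],[0,0,0,0,0,0,0],[0,0,0,0,0,0,0]]
  ]
}}

```text
time: 3.62
tool_pos: [0.439, 0.05, 0.4449]
ee_rot: [3.141, -0.0, 0.185]
wrist_force: [0.1, 0.2, 0.4]
width: 0.0774
finger_force: 0.0
```

```bash
cat > look.py <<'E'
from h import *
import sys
print(robot.get_obs()["tool_pos"],robot.get_obs()["ee_rot"])
p,q=wrist()
for n,z in [("press_axis",0),("slide_knob",.053),("flange_face",.062),("bush_top",.077),("sleeve_mid",.245),("ram",.101)]:
    for r in models.tip_of(p,n)[:2]: print(n,np.round(r["xy"],1),round(r["confidence"],2),np.round(at_z(q,r["xy"],z),4))
cv2.imwrite("pics/%s.png"%sys.argv[1],cv2.cvtColor(p["color"],cv2.COLOR_RGB2BGR))
E
python3 look.py w1
```

```text
[0.43901202 0.05000627 0.44487272] [ 3.14125739e+00 -1.06735177e-04  1.85133397e-01]
press_axis [270.9  38.8] 0.56 [0.6072 0.0866 0.    ]
slide_knob [268.5 180.6] 0.55 [0.4479 0.0596 0.053 ]
flange_face [272.3  79.2] 0.8 [0.5558 0.0748 0.062 ]
bush_top [273.9  77.8] 0.96 [0.5555 0.073  0.077 ]
ram [273.9  11.7] 0.56 [0.6065 0.0823 0.101 ]
```

View pics/w1.png

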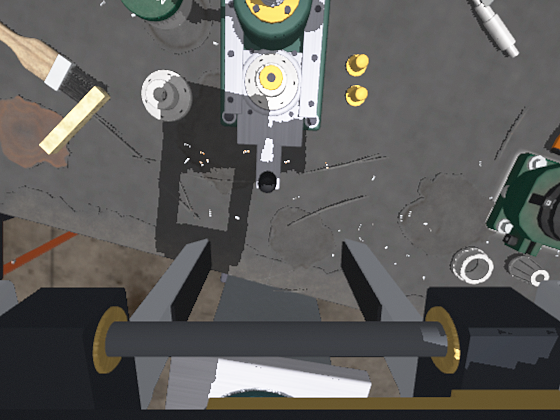

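Request:
{"name": "step_arm", "arguments": {
  "commands": [
    [[-12,-4,10,0,0,0,0],[-12,-4,20,0,0,0,0],[0,0,40,0,0,0,0],[0,0,40,0,0,0,0],[0,0,40,0,0,0,0],[0,0,30,0,0,0.045,0],[0,0,20,0,0,0,0],[0,0,6,0,0,0,0],[0,0,0,0,0,0,0]]
  ]
}}

```text
time: 5.1
tool_pos: [0.4146, 0.0535, 0.2389]
ee_rot: [3.141, -0.0, 0.139]
wrist_force: [-0.3, 0.0, -1.1]
width: 0.0007
finger_force: 0.0
```

```bash
python3 look.py w2
```

```text
[0.41462911 0.05346531 0.23886836] [ 3.14148105e+00 -3.59380110e-05  1.38720884e-01]
slide_knob [269.8 202.4] 0.92 [0.448  0.0606 0.053 ]
sleeve_mid [265.8 204. ] 0.21 [0.4945 0.063  0.245 ]
ram [443.1  17.4] 0.17 [0.5286 0.0137 0.101 ]
```

View pics/w2.png

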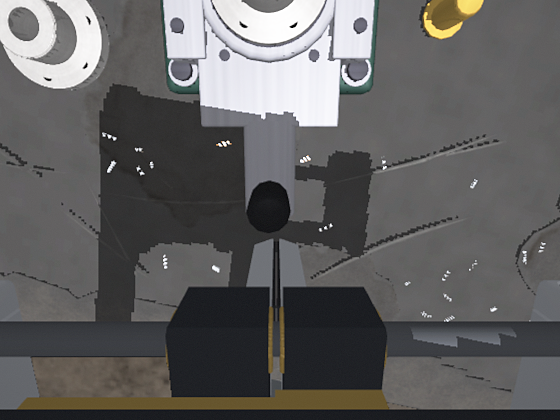

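Request:
{"name": "step_arm", "arguments": {
  "commands": [
    [[0,-3.4,0,0,0,0,0],[7,0,0,0,0,0,0],[6,0,0,0,0,0,0],[5,0,0,0,0,0,0],[5,0,0,0,0,0,0],[5,0,0,0,0,0,0],[5,0,0,0,0,0,0],[5,0,0,0,0,0,0]]
  ]
}}

```text
time: 6.45
tool_pos: [0.4519, 0.0622, 0.2385]
ee_rot: [-3.142, 0.001, 0.139]
wrist_force: [-4.6, 0.4, 2.0]
width: 0.0006
finger_force: 2.2
```

Request:
{"name": "step_arm", "arguments": {
  "commands": [
    [[5,0,0,0,0,0,0],[5,0,0,0,0,0,0],[5,0,0,0,0,0,0],[3,0,0,0,0,0,0],[2,0,0,0,0,0,0]]
  ]
}}

```text
time: 7.08
tool_pos: [0.4716, 0.065, 0.2385]
ee_rot: [-3.142, 0.0, 0.139]
wrist_force: [-4.0, 0.8, 0.9]
width: 0.0005
finger_force: 2.1
```

Request:
{"name": "step_arm", "arguments": {
  "commands": [
    [[2,0,0,0,0,0,0],[2,0,0,0,0,0,0]]
  ]
}}

```text
time: 7.32
tool_pos: [0.4754, 0.0655, 0.2385]
ee_rot: [3.142, 0.0, 0.139]
wrist_force: [-4.9, 0.6, 0.3]
width: 0.0008
finger_force: 2.1
```

Request:
{"name": "step_arm", "arguments": {
  "commands": [
    [[1.5,0,0,0,0,0,0],[0,0,0,0,0,0,0]]
  ]
}}

```text
time: 7.58
tool_pos: [0.4764, 0.0657, 0.2385]
ee_rot: [3.142, 0.003, 0.139]
wrist_force: [-6.9, -0.6, 2.2]
width: 0.0005
finger_force: 3.4
```

Request:
{"name": "step_arm", "arguments": {
  "commands": [
    [[1,0,0,0,0,0,0],[0,0,0,0,0,0,0]]
  ]
}}

```text
time: 7.82
tool_pos: [0.4768, 0.0657, 0.2385]
ee_rot: [3.142, 0.005, 0.139]
wrist_force: [-9.8, -1.0, 4.1]
width: 0.0007
finger_force: 4.7
```

Request:
{"name": "step_arm", "arguments": {
  "commands": [
    [[1,0,0,0,0,0,0],[0,0,0,0,0,0,0]]
  ]
}}

```text
time: 8.07
tool_pos: [0.4773, 0.0658, 0.2385]
ee_rot: [3.142, 0.007, 0.139]
wrist_force: [-12.0, -0.8, 7.1]
width: 0.0004
finger_force: 6.0
```

Request:
{"name": "step_arm", "arguments": {
  "commands": [
    [[-5,0,0,0,0,0,0],[-20,0,0,0,0,0,0],[-30,0,0,0,0,0,0],[-30,0,0,0,0,0,0],[-30,0,0,0,0,0,0],[-22,0,0,0,0.1,0,0],[-10,0,0,0,0.13,0,0],[0,0,0,0,0.13,0,0],[0,0,0,0,0.13,0,0],[0,0,0,0,0.12,0,0],[0,0,0,0,0,0,94],[0,0,0,0,0,0,94]]
  ]
}}

```text
time: 9.57
tool_pos: [0.3338, 0.0455, 0.2384]
ee_rot: [3.141, -0.611, 0.139]
wrist_force: [0.2, 1.0, -0.1]
width: 0.0169
finger_force: 0.0
```

```bash
python3 look.py w3; python3 -c "
import cv2;i=cv2.imread('pics/w3.png')[0:210,140:420];cv2.imwrite('pics/w3c.png',cv2.resize(i,None,fx=2.8,fy=2.8,interpolation=cv2.INTER_CUBIC))"
```

```text
[0.33379576 0.04553709 0.23842897] [ 3.14073939 -0.61060197  0.13903534]
press_axis [149.3  77.8] 0.52 [0.626  0.2161 0.    ]
slide_knob [274.4 189.2] 0.82 [0.4974 0.0685 0.053 ]
flange_face [276.3  61. ] 0.92 [0.6047 0.082  0.062 ]
bush_top [275.9  45.3] 0.57 [0.605  0.0823 0.077 ]
sleeve_mid [151.   76.1] 0.48 [0.4217 0.0666 0.245 ]
sleeve_mid [277.3  62.7] 0.32 [0.4243 0.0573 0.245 ]
```

View pics/w3c.png

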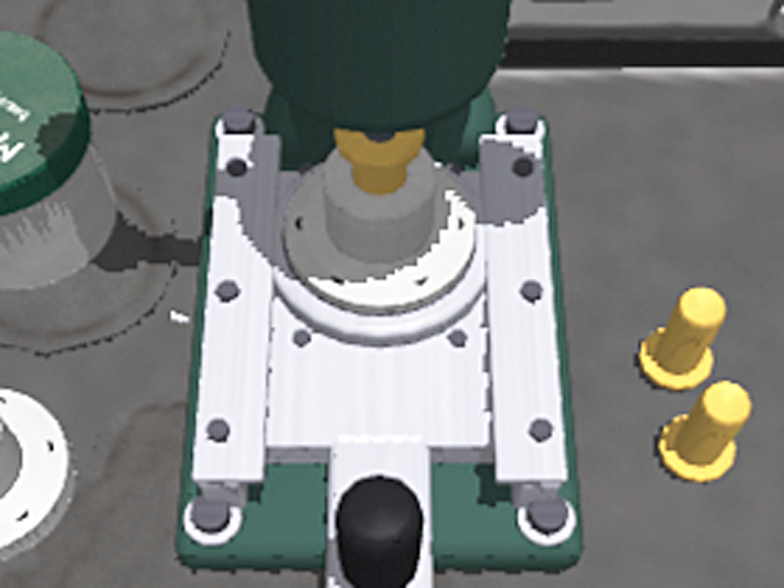

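```bash
python3 - <<'E'
from h import *
p,q=wrist();A=np.array([.605,.0822,0]);d=np.array([np.cos(.139),np.sin(.139),0])
f=lambda r,z:proj(q,A-d*r+[0,0,z])
c=lambda u:np.round((u-[140,0])*2.8,1)
print("foot",c(f(.0078,.062)),"boss-front?",c(f(.0295,.062)))
for h in (.010,.011,.012,.013,.014): print(h,"under",c(f(.012,.062+h)),"topfront",c(f(.012,.065+h)))
for w in(-1,1): print("collar w",c(proj(q,A+[0,w*.012,.074])))
import cv2
i=p["color"][35:75,245:305];cv2.imwrite("pics/w3d.png",cv2.cvtColor(cv2.resize(i,None,fx=12,fy=12,interpolation=cv2.INTER_CUBIC),cv2.COLOR_RGB2BGR))
g=p["color"][38:75,275].tolist();print([(38+k,v) for k,v in enumerate(g)])
E
```

```text
foot [382.3 187.6] boss-front? [382.4 249.9]
0.01 under [382.4 171.8] topfront [382.4 163.2]
0.011 under [382.4 169. ] topfront [382.4 160.2]
0.012 under [382.4 166.1] topfront [382.4 157.3]
0.013 under [382.4 163.2] topfront [382.4 154.3]
0.014 under [382.4 160.2] topfront [382.4 151.3]
collar w [425.9 136.5]
collar w [338.9 127.2]
[(38, [40, 56, 52]), (39, [39, 55, 52]), (40, [40, 56, 53]), (41, [40, 57, 53]), (42, [37, 54, 51]), (43, [32, 48, 47]), (44, [33, 47, 45]), (45, [27, 44, 39]), (46, [51, 53, 57]), (47, [56, 54, 64]), (48, [42, 45, 62]), (49, [122, 99, 64]), (50, [155, 127, 67]), (51, [156, 128, 66]), (52, [153, 125, 65]), (53, [153, 124, 64]), (54, [152, 125, 65]), (55, [153, 126, 64]), (56, [155, 128, 66]), (57, [154, 126, 65]), (58, [140, 114, 61]), (59, [136, 111, 60]), (60, [136, 111, 60]), (61, [138, 111, 60]), (62, [137, 110, 58]), (63, [136, 111, 57]), (64, [135, 110, 56]), (65, [134, 110, 56]), (66, [136, 111, 56]), (67, [133, 105, 45]), (68, [142, 134, 128]), (69, [142, 142, 146]), (70, [141, 141, 141]), (71, [140, 138, 137]), (72, [140, 139, 138]), (73, [142, 141, 140]), (74, [140, 140, 139])]
```

View pics/w3d.png

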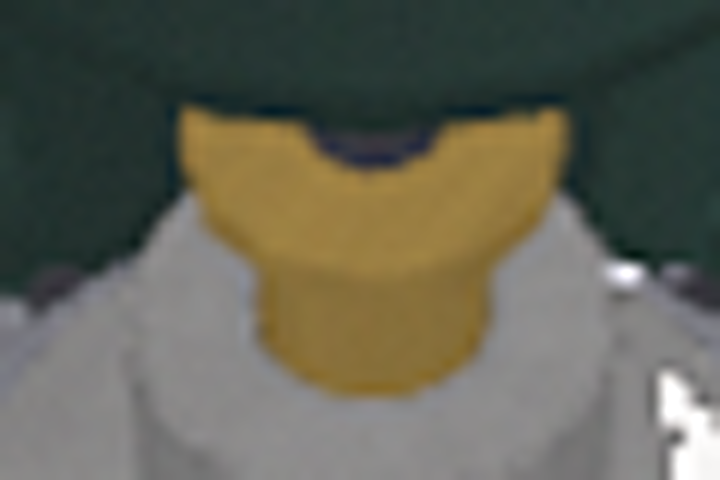

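Request:
{"name": "step_arm", "arguments": {
  "commands": [
    [[0,0,0,0,-0.12,0,44],[0,0,0,0,-0.16,0,44],[0,0,0,0,-0.16,0,44],[0,0,-10,0,-0.17,0,44],[0,0,-30,0,0,0,44],[0,0,-50,0,0,0,44],[0,0,-50,0,0,0,44],[0,0,-50,0,0,0,44],[0,0,-40,0,0,0,44],[0,0,-30,0,0,0,44],[20,-5,-10,0,0,0,44],[40,-10,0,0,0,0,44],[40,-10,0,0,0,0,44],[40,-10,0,0,0,0,44],[40,-10,0,0,0,0,44],[40,-10,0,0,0,0,44],[20,-8,0,0,0,0,44],[10,-3,0,0,0,0,44],[0,0,0,0,0,0,44]]
  ]
}}

```text
time: 12.35
tool_pos: [0.5705, 0.1455, 0.507]
ee_rot: [3.141, 0.001, 0.139]
wrist_force: [-0.8, -0.6, 0.5]
width: 0.0444
finger_force: 0.0
```

```bash
python3 look.py w4
```

```text
[0.57051038 0.1454787  0.50698158] [3.14137381e+00 1.04450403e-03 1.38981372e-01]
slide_knob [319.6 236.5] 0.79 [0.4993 0.0722 0.053 ]
sleeve_mid [279.9 191.1] 0.92 [0.5951 0.1451 0.245 ]
ram [333.3 164.1] 0.83 [0.6072 0.0809 0.101 ]
```

View pics/w4.png

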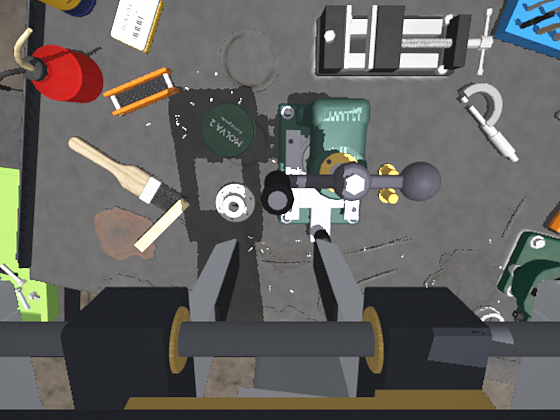

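Request:
{"name": "step_arm", "arguments": {
  "commands": [
    [[12,1.5,0,0,0,0,44],[12.8,1.8,5,0,0,0,44],[0,0,20,0,0,0,44],[0,0,25,0,0,0,44],[0,0,19,0,0,0,44],[0,0,10,0,0,0,44],[0,0,0,0,0,0,44]]
  ]
}}

```text
time: 13.58
tool_pos: [0.5956, 0.1455, 0.4273]
ee_rot: [3.141, 0.002, 0.139]
wrist_force: [0.8, -0.5, -0.4]
width: 0.044
finger_force: 0.0
```

Request:
{"name": "step_arm", "arguments": {
  "commands": [
    [[0,0,0,0,0,0,10],[0,0,0,0,0,0,10],[0,0,0,0,0,0,10],[0,0,0,0,0,0,10]]
  ]
}}

```text
time: 14.08
tool_pos: [0.5949, 0.147, 0.4298]
ee_rot: [-3.138, -0.003, 0.141]
wrist_force: [-0.1, 5.3, 0.8]
width: 0.0207
finger_force: 30.0
```

Request:
{"name": "step_arm", "arguments": {
  "commands": [
    [[0,-2,0,0,0,0,10],[0,0,0,0,0,0,10]]
  ]
}}

```text
time: 14.32
tool_pos: [0.5949, 0.1478, 0.4296]
ee_rot: [-3.141, -0.002, 0.139]
wrist_force: [0.6, 2.7, 3.4]
width: 0.0209
finger_force: 30.0
```

```bash
cat > g.py <<'E'
import numpy as np,sys
R=65.0
def P(t): return np.array([R*np.sin(t),-R*np.cos(t),3.82*t])
def gen(th):
    c=np.round(np.array([P(t)-P(th[0]) for t in th]),1);r=np.round(np.diff(c,axis=0),1)
    print([[*map(float,x),0,0,0,10] for x in r])
if len(sys.argv)>1: gen(eval(sys.argv[1]))
E
python3 g.py "np.concatenate([[0,.05,.13],.13+.15*np.arange(1,18),[2.78,2.8]])"
```

```text
[[3.2, 0.1, 0.2, 0, 0, 0, 10], [5.2, 0.4, 0.3, 0, 0, 0, 10], [9.6, 2.0, 0.6, 0, 0, 0, 10], [9.1, 3.4, 0.5, 0, 0, 0, 10], [8.5, 4.7, 0.6, 0, 0, 0, 10], [7.7, 6.0, 0.6, 0, 0, 0, 10], [6.8, 7.0, 0.6, 0, 0, 0, 10], [5.6, 7.9, 0.5, 0, 0, 0, 10], [4.4, 8.7, 0.6, 0, 0, 0, 10], [3.0, 9.3, 0.6, 0, 0, 0, 10], [1.6, 9.6, 0.6, 0, 0, 0, 10], [0.2, 9.7, 0.5, 0, 0, 0, 10], [-1.3, 9.7, 0.6, 0, 0, 0, 10], [-2.7, 9.3, 0.6, 0, 0, 0, 10], [-4.1, 8.9, 0.5, 0, 0, 0, 10], [-5.4, 8.1, 0.6, 0, 0, 0, 10], [-6.5, 7.2, 0.6, 0, 0, 0, 10], [-7.6, 6.2, 0.6, 0, 0, 0, 10], [-8.4, 5.0, 0.5, 0, 0, 0, 10], [-5.9, 2.6, 0.4, 0, 0, 0, 10], [-1.2, 0.4, 0.1, 0, 0, 0, 10]]
```

Request:
{"name": "step_arm", "arguments": {
  "commands": [
    [[3.2,-0.9,0.2,0,0,0,10],[5.2,0.4,0.3,0,0,0,10],[9.6,2.0,0.6,0,0,0,10],[9.1,3.4,0.5,0,0,0,10],[8.5,4.7,0.6,0,0,0,10],[7.7,6.0,0.6,0,0,0,10]]
  ]
}}

```text
time: 15.08
tool_pos: [0.6405, 0.1376, 0.4267]
ee_rot: [3.141, -0.001, 0.138]
wrist_force: [-1.6, 0.2, 6.3]
width: 0.0205
finger_force: 30.0
```

Request:
{"name": "step_arm", "arguments": {
  "commands": [
    [[6.8,7.0,-1.0,0,0,0,10],[5.6,7.9,0,0,0,0,10],[4.4,8.7,0.6,0,0,0,10],[3.0,9.3,0.6,0,0,0,10],[1.6,9.6,0.6,0,0,0,10],[0.2,9.7,0.5,0,0,0,10],[-1.3,9.7,0.6,0,0,0,10],[-2.7,9.3,0.6,0,0,0,10]]
  ]
}}

```text
time: 16.08
tool_pos: [0.6674, 0.0691, 0.4224]
ee_rot: [3.141, 0.0, 0.138]
wrist_force: [2.9, 0.9, -4.7]
width: 0.0203
finger_force: 30.0
```

```bash
cat > st.py <<'E'
from h import *
o=robot.get_obs();v=np.array(o["tool_pos"])[:2]-[.604,.0832];y=.139
c,s=np.cos(y),np.sin(y);X=c*v[0]+s*v[1];Y=-s*v[0]+c*v[1];t=np.arctan2(X,Y)
f=np.array(o["wrist_force"]);F=np.array([c*f[0]+s*f[1],-s*f[0]+c*f[1]])
tan=np.array([np.cos(t),-np.sin(t)]);rad=np.array([np.sin(t),np.cos(t)])
print("t",o["time"],"th",round(t%(2*np.pi),3),"r",round(1e3*np.hypot(*v),2),"Ftan",round(-F@tan,2),"Frad",round(F@rad,2),"Fz",round(f[2],2),"z",o["tool_pos"][2],o["ee_rot"])
E
python3 st.py;python3 g.py "np.arange(1.93,4.0,.1)"
```

```text
t 16.075 th 1.928 r 64.95 Ftan 1.49 Frad 2.65 Fz -4.67 z 0.4224440564036837 [3.14116979e+00 1.54298704e-04 1.38488285e-01]
[[-2.6, 6.0, 0.4, 0, 0, 0, 10], [-3.2, 5.6, 0.4, 0, 0, 0, 10], [-3.7, 5.4, 0.3, 0, 0, 0, 10], [-4.2, 4.9, 0.4, 0, 0, 0, 10], [-4.7, 4.5, 0.4, 0, 0, 0, 10], [-5.1, 4.0, 0.4, 0, 0, 0, 10], [-5.5, 3.4, 0.4, 0, 0, 0, 10], [-5.8, 2.9, 0.4, 0, 0, 0, 10], [-6.1, 2.3, 0.3, 0, 0, 0, 10], [-6.3, 1.7, 0.4, 0, 0, 0, 10], [-6.4, 1.0, 0.4, 0, 0, 0, 10], [-6.5, 0.4, 0.4, 0, 0, 0, 10], [-6.5, -0.2, 0.4, 0, 0, 0, 10], [-6.4, -0.9, 0.3, 0, 0, 0, 10], [-6.3, -1.5, 0.4, 0, 0, 0, 10], [-6.2, -2.2, 0.4, 0, 0, 0, 10], [-5.9, -2.7, 0.4, 0, 0, 0, 10], [-5.5, -3.4, 0.4, 0, 0, 0, 10], [-5.2, -3.9, 0.4, 0, 0, 0, 10], [-4.9, -4.3, 0.3, 0, 0, 0, 10]]
```

Request:
{"name": "step_arm", "arguments": {
  "commands": [
    [[-2.6,6.0,1.0,0,0,0,10],[-3.2,5.6,0.4,0,0,0,10],[-3.7,5.4,0.3,0,0,0,10],[-4.2,4.9,0.4,0,0,0,10],[-4.7,4.5,0.4,0,0,0,10],[-5.1,4.0,0.4,0,0,0,10],[-5.5,3.4,0.4,0,0,0,10],[-5.8,2.9,0.4,0,0,0,10],[-6.1,2.3,0.3,0,0,0,10],[-6.3,1.7,0.4,0,0,0,10]]
  ]
}}

```text
time: 17.32
tool_pos: [0.6256, 0.0226, 0.4186]
ee_rot: [3.141, 0.001, 0.138]
wrist_force: [3.0, -2.9, -6.2]
width: 0.0205
finger_force: 30.0
```

```bash
python3 st.py
```

```text
t 17.325 th 2.938 r 64.29 Ftan 1.82 Frad 3.78 Fz -6.17 z 0.4185851750423021 [3.14077337e+00 9.61166206e-04 1.38303040e-01]
```

Request:
{"name": "step_arm", "arguments": {
  "commands": [
    [[-6.4,1.0,0.4,0,0,0,10],[-6.5,0.4,0.4,0,0,0,10],[-6.5,-0.2,0.4,0,0,0,10]]
  ]
}}

```text
time: 17.7
tool_pos: [0.6064, 0.019, 0.4175]
ee_rot: [3.141, 0.001, 0.139]
wrist_force: [1.6, -4.6, -4.3]
width: 0.0205
finger_force: 30.0
```

```bash
python3 st.py
```

```text
t 17.7 th 3.243 r 64.21 Ftan 1.43 Frad 4.64 Fz -4.29 z 0.41747776294992 [3.14111427e+00 1.05881342e-03 1.38544073e-01]
```

Request:
{"name": "step_arm", "arguments": {
  "commands": [
    [[-6.4,-0.9,0.3,0,0,0,10],[-6.3,-1.5,0.4,0,0,0,10]]
  ]
}}

```text
time: 17.95
tool_pos: [0.5935, 0.0199, 0.4167]
ee_rot: [3.141, 0.001, 0.139]
wrist_force: [0.8, -3.5, -5.3]
width: 0.0207
finger_force: 30.0
```

```bash
python3 st.py
```

```text
t 17.95 th 3.445 r 64.17 Ftan 1.37 Frad 3.33 Fz -5.26 z 0.4166927943212616 [3.14146867e+00 1.14186930e-03 1.38744964e-01]
```

Request:
{"name": "step_arm", "arguments": {
  "commands": [
    [[-6.2,-2.2,0.4,0,0,0,10],[-5.9,-2.7,0.4,0,0,0,10]]
  ]
}}

```text
time: 18.2
tool_pos: [0.5809, 0.0233, 0.4159]
ee_rot: [-3.141, 0.001, 0.139]
wrist_force: [-0.1, -3.3, -5.9]
width: 0.0202
finger_force: 30.0
```

```bash
python3 st.py;  python3 g.py "np.arange(3.63,5.65,.1)"
```

```text
t 18.2 th 3.649 r 64.21 Ftan 1.12 Frad 3.13 Fz -5.93 z 0.415898029258983 [-3.14133502e+00  9.90372011e-04  1.38996640e-01]
[[-5.6, -3.3, 0.4, 0, 0, 0, 10], [-5.2, -3.9, 0.4, 0, 0, 0, 10], [-4.8, -4.4, 0.3, 0, 0, 0, 10], [-4.3, -4.8, 0.4, 0, 0, 0, 10], [-3.9, -5.2, 0.4, 0, 0, 0, 10], [-3.3, -5.6, 0.4, 0, 0, 0, 10], [-2.7, -5.9, 0.4, 0, 0, 0, 10], [-2.1, -6.2, 0.4, 0, 0, 0, 10], [-1.5, -6.3, 0.3, 0, 0, 0, 10], [-0.9, -6.5, 0.4, 0, 0, 0, 10], [-0.2, -6.4, 0.4, 0, 0, 0, 10], [0.4, -6.5, 0.4, 0, 0, 0, 10], [1.1, -6.4, 0.4, 0, 0, 0, 10], [1.8, -6.3, 0.3, 0, 0, 0, 10], [2.3, -6.1, 0.4, 0, 0, 0, 10], [2.9, -5.8, 0.4, 0, 0, 0, 10], [3.5, -5.4, 0.4, 0, 0, 0, 10], [4.0, -5.1, 0.4, 0, 0, 0, 10], [4.5, -4.7, 0.4, 0, 0, 0, 10], [5.0, -4.2, 0.3, 0, 0, 0, 10]]
```

Request:
{"name": "step_arm", "arguments": {
  "commands": [
    [[-5.6,-2.7,1.2,0,0,0,10],[-5.2,-3.9,0.4,0,0,0,10]]
  ]
}}

```text
time: 18.45
tool_pos: [0.5694, 0.0287, 0.4151]
ee_rot: [-3.141, -0.001, 0.139]
wrist_force: [1.2, -1.5, -3.8]
width: 0.0202
finger_force: 30.0
```

```bash
python3 st.py
```

```text
t 18.45 th 3.846 r 64.59 Ftan 1.8 Frad 0.64 Fz -3.83 z 0.415112662225528 [-3.14091373e+00 -9.76631196e-04  1.39247345e-01]
```

Request:
{"name": "step_arm", "arguments": {
  "commands": [
    [[-4.8,-4.4,0.3,0,0,0,10],[-4.3,-4.8,0.4,0,0,0,10]]
  ]
}}

```text
time: 18.7
tool_pos: [0.5592, 0.0365, 0.4143]
ee_rot: [-3.141, -0.001, 0.139]
wrist_force: [1.7, -1.7, -3.1]
width: 0.0207
finger_force: 30.0
```

```bash
python3 st.py
```

```text
t 18.7 th 4.045 r 64.66 Ftan 2.41 Frad 0.07 Fz -3.08 z 0.41431646099003827 [-3.14111815e+00 -1.07103764e-03  1.39194000e-01]
```

Request:
{"name": "step_arm", "arguments": {
  "commands": [
    [[-3.9,-5.2,0.4,0,0,0,10],[-3.3,-5.6,0.4,0,0,0,10]]
  ]
}}

```text
time: 18.95
tool_pos: [0.5508, 0.0462, 0.4135]
ee_rot: [-3.141, -0.001, 0.139]
wrist_force: [2.0, -1.3, -1.9]
width: 0.0207
finger_force: 30.0
```

```bash
python3 st.py
```

```text
t 18.95 th 4.244 r 64.82 Ftan 2.23 Frad -0.89 Fz -1.92 z 0.41352719566620266 [-3.14128309e+00 -1.43896997e-03  1.39125205e-01]
```

Request:
{"name": "step_arm", "arguments": {
  "commands": [
    [[-2.7,-5.9,0.4,0,0,0,10],[-2.1,-6.2,0.4,0,0,0,10]]
  ]
}}

```text
time: 19.2
tool_pos: [0.5444, 0.0575, 0.4127]
ee_rot: [3.142, -0.001, 0.139]
wrist_force: [2.4, -1.7, -0.4]
width: 0.0206
finger_force: 30.0
```

```bash
python3 st.py
```

```text
t 19.2 th 4.444 r 64.9 Ftan 2.48 Frad -1.57 Fz -0.39 z 0.41274720405570386 [ 3.14158695e+00 -1.39499059e-03  1.38934627e-01]
```

Request:
{"name": "step_arm", "arguments": {
  "commands": [
    [[-1.5,-6.3,0.3,0,0,0,10],[-0.9,-6.5,0.4,0,0,0,10]]
  ]
}}

```text
time: 19.45
tool_pos: [0.5404, 0.0697, 0.4119]
ee_rot: [3.141, -0.001, 0.139]
wrist_force: [3.2, -1.8, -0.1]
width: 0.0206
finger_force: 30.0
```

```bash
python3 st.py
```

```text
t 19.45 th 4.643 r 65.03 Ftan 2.44 Frad -2.76 Fz -0.09 z 0.41193570099508736 [ 3.14132267e+00 -1.27632956e-03  1.38738852e-01]
```

Request:
{"name": "step_arm", "arguments": {
  "commands": [
    [[-0.2,-6.4,0.4,0,0,0,10],[0.4,-6.5,0.4,0,0,0,10]]
  ]
}}

```text
time: 19.7
tool_pos: [0.5389, 0.0822, 0.4113]
ee_rot: [3.14, -0.001, 0.138]
wrist_force: [2.2, -3.1, 2.4]
width: 0.021
finger_force: 30.0
```

```bash
python3 st.py
```

```text
t 19.7 th 4.836 r 65.14 Ftan 3.13 Frad -2.11 Fz 2.41 z 0.4112760534986334 [ 3.14001397e+00 -1.17131389e-03  1.38349204e-01]
```

Request:
{"name": "step_arm", "arguments": {
  "commands": [
    [[1.9,-6.4,0.2,0,0,0,10],[1.8,-6.3,0.0,0,0,0,10]]
  ]
}}

```text
time: 19.95
tool_pos: [0.5404, 0.0946, 0.4106]
ee_rot: [3.138, 0.002, 0.137]
wrist_force: [0.2, -5.4, 0.2]
width: 0.0207
finger_force: 30.0
```

```bash
python3 st.py
```

```text
t 19.95 th 5.029 r 64.63 Ftan 5.29 Frad -1.12 Fz 0.17 z 0.41062888870473824 [3.13847565e+00 2.27331778e-03 1.37409952e-01]
```

Request:
{"name": "step_arm", "arguments": {
  "commands": [
    [[2.3,-6.1,0.2,0,0,0,10],[2.9,-5.8,0.3,0,0,0,10]]
  ]
}}

```text
time: 20.2
tool_pos: [0.5438, 0.1071, 0.4098]
ee_rot: [3.138, 0.003, 0.137]
wrist_force: [-1.1, -5.8, 2.7]
width: 0.0206
finger_force: 30.0
```

```bash
python3 st.py; python3 g.py "np.arange(5.23,7.3,.1)"
```

```text
t 20.2 th 5.229 r 64.75 Ftan 5.78 Frad -1.1 Fz 2.65 z 0.40983788255288256 [3.13846249 0.00325624 0.13737693]
[[3.5, -5.5, 0.4, 0, 0, 0, 10], [4.0, -5.1, 0.4, 0, 0, 0, 10], [4.5, -4.7, 0.3, 0, 0, 0, 10], [5.0, -4.2, 0.4, 0, 0, 0, 10], [5.3, -3.6, 0.4, 0, 0, 0, 10], [5.7, -3.2, 0.4, 0, 0, 0, 10], [6.0, -2.5, 0.4, 0, 0, 0, 10], [6.2, -2.0, 0.4, 0, 0, 0, 10], [6.4, -1.3, 0.3, 0, 0, 0, 10], [6.4, -0.6, 0.4, 0, 0, 0, 10], [6.5, -0.1, 0.4, 0, 0, 0, 10], [6.5, 0.7, 0.4, 0, 0, 0, 10], [6.4, 1.2, 0.4, 0, 0, 0, 10], [6.2, 1.9, 0.3, 0, 0, 0, 10], [6.0, 2.5, 0.4, 0, 0, 0, 10], [5.7, 3.1, 0.4, 0, 0, 0, 10], [5.4, 3.7, 0.4, 0, 0, 0, 10], [4.9, 4.2, 0.4, 0, 0, 0, 10], [4.6, 4.6, 0.4, 0, 0, 0, 10], [4.0, 5.1, 0.3, 0, 0, 0, 10]]
```

Request:
{"name": "step_arm", "arguments": {
  "commands": [
    [[3.5,-5.5,0,0,0,0,10],[4.0,-5.1,0.2,0,0,0,10],[4.5,-4.7,0.3,0,0,0,10],[5.0,-4.2,0.4,0,0,0,10],[5.3,-3.6,0.4,0,0,0,10],[5.7,-3.2,0.4,0,0,0,10],[6.0,-2.5,0.4,0,0,0,10],[6.2,-2.0,0.4,0,0,0,10],[6.4,-1.3,0.3,0,0,0,10],[6.4,-0.6,0.4,0,0,0,10]]
  ]
}}

```text
time: 21.45
tool_pos: [0.5909, 0.1474, 0.4061]
ee_rot: [3.141, 0.008, 0.139]
wrist_force: [-5.6, -3.9, 1.7]
width: 0.0203
finger_force: 30.0
```

```bash
python3 st.py
```

```text
t 21.45 th 6.221 r 65.5 Ftan 6.25 Frad -2.69 Fz 1.74 z 0.406072529268553 [3.14092187 0.00790179 0.13863358]
```

Request:
{"name": "step_arm", "arguments": {
  "commands": [
    [[6.5,-0.1,0.2,0,0,0,10],[6.5,0.7,0.4,0,0,0,10],[6.4,1.2,0.4,0,0,0,10],[6.2,1.9,0.3,0,0,0,10]]
  ]
}}

```text
time: 21.95
tool_pos: [0.6166, 0.1479, 0.4046]
ee_rot: [-3.14, 0.009, 0.14]
wrist_force: [-6.4, -0.8, 1.1]
width: 0.0204
finger_force: 30.0
```

```bash
python3 st.py
```

```text
t 21.95 th 0.331 r 65.92 Ftan 6.17 Frad -2.03 Fz 1.1 z 0.4045644429682855 [-3.1404057   0.00885114  0.13961658]
```

Request:
{"name": "step_arm", "arguments": {
  "commands": [
    [[6.0,2.7,0.4,0,0,0,10],[5.7,3.3,0.4,0,0,0,10],[5.4,3.9,0.4,0,0,0,10]]
  ]
}}

```text
time: 22.32
tool_pos: [0.6348, 0.1414, 0.4035]
ee_rot: [-3.138, 0.008, 0.141]
wrist_force: [-6.6, 2.3, 2.4]
width: 0.021
finger_force: 30.0
```

```bash
python3 st.py
```

```text
t 22.325 th 0.626 r 65.88 Ftan 6.89 Frad -1.04 Fz 2.37 z 0.4034722961693418 [-3.13788883  0.00792208  0.14092604]
```

Request:
{"name": "step_arm", "arguments": {
  "commands": [
    [[4.9,4.2,0.4,0,0,0,10],[4.6,4.6,0.4,0,0,0,10],[4.0,5.1,0.3,0,0,0,10]]
  ]
}}

```text
time: 22.7
tool_pos: [0.6503, 0.1302, 0.4024]
ee_rot: [-3.136, 0.007, 0.142]
wrist_force: [-4.1, 3.3, 1.3]
width: 0.0201
finger_force: 30.0
```

```bash
python3 st.py; python3 g.py "np.arange(7.23,8.6,.05)"
```

```text
t 22.7 th 0.917 r 65.93 Ftan 5.23 Frad -0.46 Fz 1.35 z 0.40237286060151023 [-3.13629424  0.00676585  0.14184958]
[[1.8, 2.7, 0.2, 0, 0, 0, 10], [1.7, 2.8, 0.2, 0, 0, 0, 10], [1.6, 2.8, 0.2, 0, 0, 0, 10], [1.4, 2.9, 0.2, 0, 0, 0, 10], [1.3, 3.0, 0.2, 0, 0, 0, 10], [1.1, 3.1, 0.1, 0, 0, 0, 10], [0.9, 3.1, 0.2, 0, 0, 0, 10], [0.8, 3.1, 0.2, 0, 0, 0, 10], [0.7, 3.2, 0.2, 0, 0, 0, 10], [0.4, 3.2, 0.2, 0, 0, 0, 10], [0.4, 3.3, 0.2, 0, 0, 0, 10], [0.1, 3.2, 0.2, 0, 0, 0, 10], [0.0, 3.3, 0.2, 0, 0, 0, 10], [-0.1, 3.2, 0.2, 0, 0, 0, 10], [-0.4, 3.2, 0.2, 0, 0, 0, 10], [-0.5, 3.3, 0.2, 0, 0, 0, 10], [-0.6, 3.1, 0.1, 0, 0, 0, 10], [-0.8, 3.2, 0.2, 0, 0, 0, 10], [-1.0, 3.1, 0.2, 0, 0, 0, 10], [-1.1, 3.0, 0.2, 0, 0, 0, 10], [-1.3, 3.0, 0.2, 0, 0, 0, 10], [-1.4, 3.0, 0.2, 0, 0, 0, 10], [-1.5, 2.8, 0.2, 0, 0, 0, 10], [-1.7, 2.8, 0.2, 0, 0, 0, 10], [-1.9, 2.7, 0.2, 0, 0, 0, 10], [-1.9, 2.5, 0.2, 0, 0, 0, 10], [-2.1, 2.5, 0.2, 0, 0, 0, 10]]
```

Request:
{"name": "step_arm", "arguments": {
  "commands": [
    [[1.8,2.7,0.2,0,0,0,10],[1.7,2.8,0.2,0,0,0,10],[1.6,2.8,0.2,0,0,0,10]]
  ]
}}

```text
time: 23.08
tool_pos: [0.6566, 0.123, 0.4018]
ee_rot: [-3.136, 0.006, 0.142]
wrist_force: [-4.2, 5.1, 1.2]
width: 0.0208
finger_force: 30.0
```

Request:
{"name": "step_arm", "arguments": {
  "commands": [
    [[1.4,2.9,0.2,0,0,0,10]]
  ]
}}

```text
time: 23.2
tool_pos: [0.6584, 0.1204, 0.4016]
ee_rot: [-3.136, 0.006, 0.142]
wrist_force: [-4.4, 4.6, 1.8]
width: 0.0205
finger_force: 30.0
```

Request:
{"name": "step_arm", "arguments": {
  "commands": [
    [[1.3,3.0,0.2,0,0,0,10]]
  ]
}}

```text
time: 23.32
tool_pos: [0.6601, 0.1177, 0.4014]
ee_rot: [-3.135, 0.005, 0.142]
wrist_force: [-3.2, 4.9, 1.4]
width: 0.0207
finger_force: 30.0
```

```bash
python3 st.py
```

```text
t 23.325 th 1.159 r 65.9 Ftan 5.87 Frad -0.12 Fz 1.43 z 0.4013808659082565 [-3.13536941  0.00531483  0.14238134]
```

Request:
{"name": "step_arm", "arguments": {
  "commands": [
    [[1.1,3.1,0.1,0,0,0,10],[0.9,3.1,0.2,0,0,0,10]]
  ]
}}

```text
time: 23.58
tool_pos: [0.6632, 0.112, 0.4011]
ee_rot: [-3.135, 0.004, 0.143]
wrist_force: [-2.7, 5.4, -0.2]
width: 0.021
finger_force: 30.0
```

Request:
{"name": "step_arm", "arguments": {
  "commands": [
    [[0.8,3.1,0.2,0,0,0,10],[0.7,3.2,0.2,0,0,0,10]]
  ]
}}

```text
time: 23.82
tool_pos: [0.6656, 0.1061, 0.4007]
ee_rot: [-3.135, 0.004, 0.143]
wrist_force: [-1.5, 5.5, 0.4]
width: 0.0206
finger_force: 30.0
```

```bash
python3 st.py
```

```text
t 23.825 th 1.354 r 65.76 Ftan 5.66 Frad 0.5 Fz 0.38 z 0.4006993197678319 [-3.13477586  0.00368766  0.14269156]
```

Request:
{"name": "step_arm", "arguments": {
  "commands": [
    [[0.4,3.2,0.2,0,0,0,10],[0.4,3.3,0.2,0,0,0,10]]
  ]
}}

```text
time: 24.08
tool_pos: [0.6675, 0.0998, 0.4003]
ee_rot: [-3.135, 0.003, 0.143]
wrist_force: [-2.1, 6.6, 0.0]
width: 0.0203
finger_force: 30.0
```

Request:
{"name": "step_arm", "arguments": {
  "commands": [
    [[0.1,3.2,0.2,0,0,0,10]]
  ]
}}

```text
time: 24.2
tool_pos: [0.6682, 0.0967, 0.4001]
ee_rot: [-3.135, 0.002, 0.143]
wrist_force: [0.2, 5.8, 0.9]
width: 0.0204
finger_force: 30.0
```

Request:
{"name": "step_arm", "arguments": {
  "commands": [
    [[0.0,3.3,0.2,0,0,0,10]]
  ]
}}

```text
time: 24.32
tool_pos: [0.6688, 0.0934, 0.3999]
ee_rot: [-3.135, 0.002, 0.143]
wrist_force: [-0.2, 5.9, 0.9]
width: 0.0205
finger_force: 30.0
```

Request:
{"name": "step_arm", "arguments": {
  "commands": [
    [[-0.1,3.2,0.2,0,0,0,10]]
  ]
}}

```text
time: 24.45
tool_pos: [0.6692, 0.0902, 0.3997]
ee_rot: [-3.135, 0.002, 0.143]
wrist_force: [0.5, 6.7, 0.7]
width: 0.0206
finger_force: 30.0
```

Request:
{"name": "step_arm", "arguments": {
  "commands": [
    [[-0.4,3.2,0.2,0,0,0,10]]
  ]
}}

```text
time: 24.58
tool_pos: [0.6693, 0.087, 0.3996]
ee_rot: [-3.135, 0.001, 0.143]
wrist_force: [1.0, 6.1, -0.3]
width: 0.0207
finger_force: 30.0
```

Request:
{"name": "step_arm", "arguments": {
  "commands": [
    [[-0.5,3.2,0.2,0,0,0,10]]
  ]
}}

```text
time: 24.7
tool_pos: [0.6694, 0.0838, 0.3993]
ee_rot: [-3.135, 0.0, 0.143]
wrist_force: [1.6, 6.2, -0.2]
width: 0.0202
finger_force: 30.0
```

Request:
{"name": "step_arm", "arguments": {
  "commands": [
    [[-0.6,3.1,0.1,0,0,0,10]]
  ]
}}

```text
time: 24.82
tool_pos: [0.6693, 0.0806, 0.3992]
ee_rot: [-3.135, 0.0, 0.143]
wrist_force: [2.1, 7.0, -0.9]
width: 0.0208
finger_force: 30.0
```

Request:
{"name": "step_arm", "arguments": {
  "commands": [
    [[-0.8,3.1,0.2,0,0,0,10]]
  ]
}}

```text
time: 24.95
tool_pos: [0.6691, 0.0776, 0.3991]
ee_rot: [-3.134, -0.001, 0.143]
wrist_force: [2.4, 6.6, -0.3]
width: 0.0204
finger_force: 30.0
```

Request:
{"name": "step_arm", "arguments": {
  "commands": [
    [[-1.0,3.1,0.2,0,0,0,10]]
  ]
}}

```text
time: 25.08
tool_pos: [0.6686, 0.0746, 0.3989]
ee_rot: [-3.134, -0.001, 0.143]
wrist_force: [3.8, 8.5, -0.6]
width: 0.0208
finger_force: 30.0
```

Request:
{"name": "step_arm", "arguments": {
  "commands": [
    [[-0.5,1.4,0.1,0,0,0,10]]
  ]
}}

```text
time: 25.2
tool_pos: [0.6684, 0.0733, 0.3988]
ee_rot: [-3.134, -0.002, 0.143]
wrist_force: [5.4, 9.1, -0.4]
width: 0.0205
finger_force: 30.0
```

Request:
{"name": "step_arm", "arguments": {
  "commands": [
    [[-0.4,1.1,0.1,0,0,0,10],[0,0,0,0,0,0,10]]
  ]
}}

```text
time: 25.45
tool_pos: [0.6682, 0.0723, 0.3988]
ee_rot: [-3.134, -0.002, 0.143]
wrist_force: [3.2, 8.4, -0.4]
width: 0.0205
finger_force: 30.0
```

```bash
python3 st.py
```

```text
t 25.45 th 1.879 r 65.11 Ftan 8.83 Frad 1.77 Fz -0.36 z 0.39879841144912426 [-3.13363782e+00 -2.01875512e-03  1.43363001e-01]
```

Request:
{"name": "step_arm", "arguments": {
  "commands": [
    [[-0.4,1.1,0.1,0,0,0,10],[0,0,0,0,0,0,10]]
  ]
}}

```text
time: 25.7
tool_pos: [0.668, 0.0712, 0.3987]
ee_rot: [-3.133, -0.002, 0.143]
wrist_force: [3.8, 8.9, -0.9]
width: 0.0204
finger_force: 30.0
```

```bash
python3 st.py
```

```text
t 25.7 th 1.895 r 65.12 Ftan 9.42 Frad 2.14 Fz -0.87 z 0.3987352412939772 [-3.13335358e+00 -2.31434684e-03  1.43491723e-01]
```

Request:
{"name": "step_arm", "arguments": {
  "commands": [
    [[-0.5,1.4,0.1,0,0,0,10],[0,0,0,0,0,0,10]]
  ]
}}

```text
time: 25.95
tool_pos: [0.6677, 0.0699, 0.3987]
ee_rot: [-3.133, -0.003, 0.144]
wrist_force: [5.0, 9.8, -0.8]
width: 0.0205
finger_force: 30.0
```

```bash
python3 st.py
```

```text
t 25.95 th 1.916 r 65.11 Ftan 10.58 Frad 2.94 Fz -0.8 z 0.398658344497168 [-3.13310047e+00 -2.52758207e-03  1.43649818e-01]
```

Request:
{"name": "step_arm", "arguments": {
  "commands": [
    [[-0.6,1.4,0,0,0,0,10],[0,0,0,0,0,0,10]]
  ]
}}

```text
time: 26.2
tool_pos: [0.6674, 0.0685, 0.3986]
ee_rot: [-3.133, -0.003, 0.144]
wrist_force: [5.4, 9.5, -1.1]
width: 0.0204
finger_force: 30.0
```

```bash
python3 st.py
```

```text
t 26.2 th 1.937 r 65.08 Ftan 10.44 Frad 3.12 Fz -1.06 z 0.39860097754286283 [-3.13289989e+00 -2.85623417e-03  1.43760261e-01]
```

Request:
{"name": "step_arm", "arguments": {
  "commands": [
    [[-0.5,1.3,0,0,0,0,10],[0,0,0,0,0,0,10]]
  ]
}}

```text
time: 26.45
tool_pos: [0.6671, 0.0673, 0.3985]
ee_rot: [-3.133, -0.003, 0.144]
wrist_force: [5.0, 9.0, -1.9]
width: 0.0204
finger_force: 30.0
```

```bash
python3 st.py; python3 g.py "np.concatenate([[8.25,8.21,8.13],8.13-.15*np.arange(1,18)])"
```

```text
t 26.45 th 1.957 r 65.11 Ftan 9.94 Frad 2.61 Fz -1.88 z 0.3985416037693572 [-3.13266344e+00 -2.99492031e-03  1.43895348e-01]
[[1.0, -2.4, -0.2, 0, 0, 0, 10], [1.6, -5.0, -0.3, 0, 0, 0, 10], [1.9, -9.5, -0.5, 0, 0, 0, 10], [0.5, -9.7, -0.6, 0, 0, 0, 10], [-1.0, -9.7, -0.6, 0, 0, 0, 10], [-2.4, -9.5, -0.6, 0, 0, 0, 10], [-3.7, -8.9, -0.5, 0, 0, 0, 10], [-5.1, -8.4, -0.6, 0, 0, 0, 10], [-6.3, -7.4, -0.6, 0, 0, 0, 10], [-7.3, -6.4, -0.5, 0, 0, 0, 10], [-8.2, -5.3, -0.6, 0, 0, 0, 10], [-8.9, -4.0, -0.6, 0, 0, 0, 10], [-9.4, -2.6, -0.6, 0, 0, 0, 10], [-9.6, -1.2, -0.5, 0, 0, 0, 10], [-9.8, 0.3, -0.6, 0, 0, 0, 10], [-9.6, 1.7, -0.6, 0, 0, 0, 10], [-9.2, 3.1, -0.6, 0, 0, 0, 10], [-8.6, 4.5, -0.5, 0, 0, 0, 10], [-7.9, 5.7, -0.6, 0, 0, 0, 10]]
```

Request:
{"name": "step_arm", "arguments": {
  "commands": [
    [[-0.6,1.3,0,0,0,0,10],[0,0,0,0,0,0,10]]
  ]
}}

```text
time: 26.7
tool_pos: [0.6668, 0.066, 0.3985]
ee_rot: [-3.132, -0.003, 0.144]
wrist_force: [5.8, 9.8, -1.6]
width: 0.0208
finger_force: 30.0
```

```bash
python3 st.py
```

```text
t 26.7 th 1.977 r 65.09 Ftan 11.0 Frad 3.05 Fz -1.55 z 0.3984572623047853 [-3.1324165  -0.00318367  0.14408321]
```

Request:
{"name": "step_arm", "arguments": {
  "commands": [
    [[-0.6,1.3,0,0,0,0,10],[0,0,0,0,0,0,10]]
  ]
}}

```text
time: 26.95
tool_pos: [0.6664, 0.0647, 0.3984]
ee_rot: [-3.132, -0.003, 0.144]
wrist_force: [5.8, 9.6, -1.9]
width: 0.0206
finger_force: 30.0
```

```bash
python3 st.py
```

```text
t 26.95 th 1.997 r 65.1 Ftan 10.85 Frad 2.79 Fz -1.86 z 0.3983998833898905 [-3.13220542 -0.00342532  0.14416928]
```

Request:
{"name": "step_arm", "arguments": {
  "commands": [
    [[-0.8,1.6,0,0,0,0,10],[0,0,0,0,0,0,10]]
  ]
}}

```text
time: 27.2
tool_pos: [0.6659, 0.0631, 0.3983]
ee_rot: [-3.132, -0.004, 0.144]
wrist_force: [6.0, 10.3, -0.6]
width: 0.0208
finger_force: 30.0
```

```bash
python3 st.py
```

```text
t 27.2 th 2.023 r 65.1 Ftan 11.66 Frad 2.5 Fz -0.56 z 0.398311839609386 [-3.13201454 -0.00364208  0.1442989 ]
```

Request:
{"name": "step_arm", "arguments": {
  "commands": [
    [[-0.9,1.6,0,0,0,0,10],[0,0,0,0,0,0,10]]
  ]
}}

```text
time: 27.45
tool_pos: [0.6654, 0.0615, 0.3983]
ee_rot: [-3.132, -0.004, 0.144]
wrist_force: [5.9, 10.1, -1.8]
width: 0.0209
finger_force: 30.0
```

```bash
python3 st.py
```

```text
t 27.45 th 2.049 r 65.1 Ftan 11.51 Frad 2.24 Fz -1.83 z 0.3982582112315931 [-3.13178438 -0.00411098  0.1444046 ]
```

Request:
{"name": "step_arm", "arguments": {
  "commands": [
    [[-0.9,1.6,0.1,0,0,0,10],[0,0,0,0,0,0,10]]
  ]
}}

```text
time: 27.7
tool_pos: [0.6648, 0.0599, 0.3982]
ee_rot: [-3.132, -0.004, 0.145]
wrist_force: [6.6, 11.2, -2.2]
width: 0.0207
finger_force: 30.0
```

```bash
python3 st.py
```

```text
t 27.7 th 2.076 r 65.07 Ftan 12.77 Frad 2.16 Fz -2.24 z 0.39816676133608536 [-3.13153806 -0.00447247  0.14460057]
```

Request:
{"name": "step_arm", "arguments": {
  "commands": [
    [[-0.7,1.2,0.1,0,0,0,10],[0,0,0,0,0,0,10],[0,0,0,0,0,0,10]]
  ]
}}

```text
time: 28.08
tool_pos: [0.6643, 0.0588, 0.3981]
ee_rot: [-3.131, -0.005, 0.145]
wrist_force: [8.1, 10.8, -2.5]
width: 0.0205
finger_force: 30.0
```

```bash
python3 st.py;  python3 g.py "np.concatenate([[8.38,8.36,8.31,8.23,8.13],8.13-.15*np.arange(1,16)])"; python3 g.py "np.concatenate([[5.88],5.88-.15*np.arange(1,38),[.26,.21,.16,.11,.06,.02,-.02]])"
```

```text
t 28.075 th 2.095 r 65.07 Ftan 13.04 Frad 3.49 Fz -2.5 z 0.3980989823194631 [-3.1313918  -0.00478944  0.14475737]
[[0.6, -1.1, -0.1, 0, 0, 0, 10], [1.5, -2.9, -0.2, 0, 0, 0, 10], [2.1, -4.8, -0.3, 0, 0, 0, 10], [2.1, -6.1, -0.4, 0, 0, 0, 10], [2.0, -9.6, -0.5, 0, 0, 0, 10], [0.5, -9.7, -0.6, 0, 0, 0, 10], [-1.0, -9.7, -0.6, 0, 0, 0, 10], [-2.4, -9.4, -0.5, 0, 0, 0, 10], [-3.8, -9.0, -0.6, 0, 0, 0, 10], [-5.1, -8.3, -0.6, 0, 0, 0, 10], [-6.2, -7.5, -0.6, 0, 0, 0, 10], [-7.3, -6.4, -0.5, 0, 0, 0, 10], [-8.2, -5.3, -0.6, 0, 0, 0, 10], [-8.9, -4.0, -0.6, 0, 0, 0, 10], [-9.4, -2.6, -0.6, 0, 0, 0, 10], [-9.7, -1.2, -0.5, 0, 0, 0, 10], [-9.7, 0.3, -0.6, 0, 0, 0, 10], [-9.6, 1.7, -0.6, 0, 0, 0, 10], [-9.2, 3.2, -0.6, 0, 0, 0, 10]]
[[-8.6, 4.5, -0.6, 0, 0, 0, 10], [-7.9, 5.7, -0.5, 0, 0, 0, 10], [-7.0, 6.8, -0.6, 0, 0, 0, 10], [-5.8, 7.8, -0.6, 0, 0, 0, 10], [-4.6, 8.6, -0.6, 0, 0, 0, 10], [-3.3, 9.2, -0.5, 0, 0, 0, 10], [-1.8, 9.6, -0.6, 0, 0, 0, 10], [-0.5, 9.7, -0.6, 0, 0, 0, 10], [1.1, 9.7, -0.6, 0, 0, 0, 10], [2.5, 9.4, -0.5, 0, 0, 0, 10], [3.8, 8.9, -0.6, 0, 0, 0, 10], [5.2, 8.3, -0.6, 
[... 345 characters left out ...]
 0, 0, 0, 10], [6.8, -6.9, -0.6, 0, 0, 0, 10], [5.8, -7.8, -0.5, 0, 0, 0, 10], [4.5, -8.6, -0.6, 0, 0, 0, 10], [3.2, -9.3, -0.6, 0, 0, 0, 10], [1.8, -9.5, -0.5, 0, 0, 0, 10], [0.3, -9.8, -0.6, 0, 0, 0, 10], [-1.1, -9.6, -0.6, 0, 0, 0, 10], [-2.5, -9.4, -0.6, 0, 0, 0, 10], [-4.0, -8.9, -0.5, 0, 0, 0, 10], [-5.2, -8.3, -0.6, 0, 0, 0, 10], [-6.4, -7.3, -0.6, 0, 0, 0, 10], [-7.4, -6.3, -0.6, 0, 0, 0, 10], [-8.3, -5.2, -0.5, 0, 0, 0, 10], [-8.9, -3.8, -0.6, 0, 0, 0, 10], [-4.4, -1.3, -0.3, 0, 0, 0, 10], [-3.1, -0.8, -0.2, 0, 0, 0, 10], [-3.2, -0.6, -0.2, 0, 0, 0, 10], [-3.3, -0.4, -0.1, 0, 0, 0, 10], [-3.2, -0.3, -0.2, 0, 0, 0, 10], [-2.6, -0.1, -0.2, 0, 0, 0, 10], [-2.6, 0.0, -0.1, 0, 0, 0, 10]]
```

Request:
{"name": "step_arm", "arguments": {
  "commands": [
    [[0.6,-1.1,-0.1,0,0,0,10],[1.5,-2.9,-0.2,0,0,0,10],[2.1,-4.8,-0.3,0,0,0,10],[2.1,-6.1,-0.4,0,0,0,10],[2.0,-9.6,-0.5,0,0,0,10],[0.5,-9.7,-0.6,0,0,0,10],[-1.0,-9.7,-0.6,0,0,0,10],[-2.4,-9.4,-0.5,0,0,0,10],[-3.8,-9.0,-0.6,0,0,0,10],[-5.1,-8.3,-0.6,0,0,0,10]]
  ]
}}

```text
time: 29.32
tool_pos: [0.6507, 0.1267, 0.4023]
ee_rot: [-3.135, -0.003, 0.142]
wrist_force: [5.6, 7.5, -2.2]
width: 0.0206
finger_force: 30.0
```

```bash
python3 st.py
```

```text
t 29.325 th 0.96 r 63.82 Ftan 1.71 Frad 9.22 Fz -2.24 z 0.4023088378827383 [-3.13489339e+00 -2.89513608e-03  1.42348498e-01]
```

Request:
{"name": "step_arm", "arguments": {
  "commands": [
    [[-5.0,-8.3,-0.6,0,0,0,10],[-6.1,-7.3,-0.5,0,0,0,10],[-8.2,-5.3,-0.6,0,0,0,10],[-8.9,-4.0,-0.6,0,0,0,10],[-9.4,-2.6,-0.6,0,0,0,10]]
  ]
}}

```text
time: 29.95
tool_pos: [0.608, 0.1475, 0.4052]
ee_rot: [-3.137, 0.003, 0.141]
wrist_force: [-0.1, 6.0, -1.6]
width: 0.0208
finger_force: 30.0
```

```bash
python3 st.py
```

```text
t 29.95 th 0.201 r 64.38 Ftan 0.44 Frad 6.03 Fz -1.62 z 0.4051537578595835 [-3.13680178  0.00334359  0.14127868]
```

Request:
{"name": "step_arm", "arguments": {
  "commands": [
    [[-9.7,-2.2,-0.5,0,0,0,10],[-9.7,-0.7,-0.6,0,0,0,10],[-9.6,1.7,-0.6,0,0,0,10],[-9.2,3.2,-0.6,0,0,0,10],[-8.6,4.5,-0.6,0,0,0,10],[-7.9,5.7,-0.5,0,0,0,10],[-7.0,6.8,-0.6,0,0,0,10],[-5.8,7.8,-0.6,0,0,0,10]]
  ]
}}

```text
time: 30.95
tool_pos: [0.5451, 0.1086, 0.4098]
ee_rot: [3.141, 0.004, 0.138]
wrist_force: [-4.3, 1.0, -5.5]
width: 0.0207
finger_force: 30.0
```

```bash
python3 st.py
```

```text
t 30.95 th 5.258 r 64.14 Ftan 0.72 Frad 4.33 Fz -5.48 z 0.40984229167333375 [3.14053244 0.00390684 0.13807776]
```

Request:
{"name": "step_arm", "arguments": {
  "commands": [
    [[-5.6,8.6,0.0,0,0,0,10],[-3.6,9.2,-0.1,0,0,0,10],[-1.8,9.6,-0.6,0,0,0,10],[-0.5,9.7,-0.6,0,0,0,10],[1.1,9.7,-0.6,0,0,0,10],[2.5,9.4,-0.5,0,0,0,10],[3.8,8.9,-0.6,0,0,0,10],[5.2,8.3,-0.6,0,0,0,10],[6.3,7.4,-0.5,0,0,0,10]]
  ]
}}

```text
time: 32.08
tool_pos: [0.5653, 0.0309, 0.4148]
ee_rot: [-3.139, -0.001, 0.14]
wrist_force: [5.1, 3.8, -9.0]
width: 0.0208
finger_force: 30.0
```

```bash
python3 st.py
```

```text
t 32.075 th 3.918 r 65.11 Ftan 1.88 Frad -6.11 Fz -9.0 z 0.4148025515928253 [-3.13948820e+00 -1.25287731e-03  1.39890211e-01]
```

Request:
{"name": "step_arm", "arguments": {
  "commands": [
    [[8.0,5.8,0.0,0,0,0,10],[8.8,4.6,0.0,0,0,0,10],[8.9,3.9,-0.4,0,0,0,10],[9.4,2.5,-0.5,0,0,0,10],[9.7,1.1,-0.6,0,0,0,10],[9.7,-0.3,-0.6,0,0,0,10],[9.6,-1.8,-0.6,0,0,0,10],[9.2,-3.2,-0.5,0,0,0,10]]
  ]
}}

```text
time: 33.08
tool_pos: [0.6393, 0.0288, 0.4193]
ee_rot: [-3.141, -0.001, 0.139]
wrist_force: [-0.8, 2.1, 3.6]
width: 0.0207
finger_force: 30.0
```

```bash
python3 st.py
```

```text
t 33.075 th 2.706 r 64.83 Ftan 0.46 Frad -2.23 Fz 3.57 z 0.41930993622088475 [-3.14135853e+00 -1.20515342e-03  1.39133693e-01]
```

Good. Continue.

Request:
{"name": "step_arm", "arguments": {
  "commands": [
    [[8.4,-5.0,-0.9,0,0,0,10],[7.9,-5.8,-0.6,0,0,0,10],[6.8,-6.9,-0.6,0,0,0,10],[5.8,-7.8,-0.5,0,0,0,10],[4.5,-8.6,-0.6,0,0,0,10],[3.2,-9.3,-0.6,0,0,0,10],[1.8,-9.5,-0.5,0,0,0,10],[0.3,-9.8,-0.6,0,0,0,10]]
  ]
}}

```text
time: 34.08
tool_pos: [0.6683, 0.0961, 0.4238]
ee_rot: [3.141, 0.0, 0.139]
wrist_force: [-2.9, 0.5, 5.3]
width: 0.0205
finger_force: 30.0
```

```bash
python3 st.py
```

```text
t 34.075 th 1.511 r 65.59 Ftan 1.07 Frad -2.78 Fz 5.31 z 0.42379456083848444 [3.14069596e+00 3.46824732e-04 1.38586031e-01]
```

Request:
{"name": "step_arm", "arguments": {
  "commands": [
    [[-1.1,-9.6,-0.6,0,0,0,10],[-2.5,-9.4,-0.6,0,0,0,10],[-4.0,-8.9,-0.5,0,0,0,10],[-5.2,-8.3,-0.6,0,0,0,10]]
  ]
}}

```text
time: 34.58
tool_pos: [0.6505, 0.1299, 0.426]
ee_rot: [3.14, 0.0, 0.138]
wrist_force: [-2.1, -0.9, 5.0]
width: 0.0205
finger_force: 30.0
```

```bash
python3 st.py
```

```text
t 34.575 th 0.923 r 65.89 Ftan 0.8 Frad -2.1 Fz 4.99 z 0.4260329065293935 [3.13982543e+00 9.81338088e-05 1.38173183e-01]
```

Request:
{"name": "step_arm", "arguments": {
  "commands": [
    [[-6.4,-7.3,-0.9,0,0,0,10],[-7.4,-6.3,-0.9,0,0,0,10],[-8.3,-5.2,-0.5,0,0,0,10],[-8.9,-3.8,-0.6,0,0,0,10],[-4.4,-1.3,-0.3,0,0,0,10],[-3.1,-0.8,-0.2,0,0,0,10],[-3.2,-0.6,-0.2,0,0,0,10]]
  ]
}}

```text
time: 35.45
tool_pos: [0.6059, 0.1489, 0.429]
ee_rot: [3.141, -0.0, 0.138]
wrist_force: [-0.5, -2.9, 4.6]
width: 0.0201
finger_force: 30.0
```

```bash
python3 st.py
```

```text
t 35.45 th 0.169 r 65.68 Ftan 0.46 Frad -2.88 Fz 4.6 z 0.4290089354337191 [ 3.14115567e+00 -2.92395152e-04  1.38413670e-01]
```

Request:
{"name": "step_arm", "arguments": {
  "commands": [
    [[-3.3,-0.4,-0.1,0,0,0,10],[-3.2,-0.3,-0.2,0,0,0,10],[0,0,0,0,0,0,10]]
  ]
}}

```text
time: 35.83
tool_pos: [0.5993, 0.1487, 0.4294]
ee_rot: [3.141, 0.0, 0.139]
wrist_force: [-1.5, -2.6, 5.0]
width: 0.0206
finger_force: 30.0
```

```bash
python3 st.py
```

```text
t 35.825 th 0.067 r 65.69 Ftan 1.7 Frad -2.51 Fz 5.0 z 0.42935660936789627 [3.14113724e+00 2.55436170e-04 1.38608148e-01]
```

Request:
{"name": "step_arm", "arguments": {
  "commands": [
    [[-2.2,-0.1,-0.3,0,0,0,10],[-2.2,0.5,-0.3,0,0,0,10],[-1.5,0.5,-0.3,0,0,0,10],[0,0,0,0,0,0,10]]
  ]
}}

```text
time: 36.33
tool_pos: [0.5944, 0.1477, 0.4297]
ee_rot: [-3.14, -0.003, 0.139]
wrist_force: [4.5, 0.9, 1.0]
width: 0.0204
finger_force: 30.0
```

```bash
python3 st.py
```

```text
t 36.325 th 6.275 r 65.18 Ftan -4.56 Frad 0.28 Fz 0.98 z 0.4296887438999528 [-3.14031569e+00 -3.12156145e-03  1.39408414e-01]
```

Request:
{"name": "step_arm", "arguments": {
  "commands": [
    [[1.0,0,0,0,0,0,10],[0,0,0,0,0,0,10],[0,0,0,0,0,0,28],[0,0,0,0,0,0,44],[0,0,0,0,0,0,44],[0,0,0,0,0,0,44],[0,0,-10,0,0,0,44],[0,0,-25,0,0,0,44],[0,0,-30,0,0,0,44],[0,0,-30,0,0,0,44],[-25,0,-10,0,0,0,44],[-40,0,0,0,0,0,44],[-40,0,0,0,0,0,44],[-40,0,0,0,0,0,44],[-30,0,0,0,0,0,44],[-10,0,0,0,0,0,44],[0,0,0,0,0,0,44]]
  ]
}}

```text
time: 38.45
tool_pos: [0.4113, 0.1217, 0.536]
ee_rot: [3.142, -0.002, 0.139]
wrist_force: [0.2, 0.7, -0.2]
width: 0.0439
finger_force: 0.0
```

```bash
python3 look.py w5
```

```text
[0.41129027 0.1216869  0.53602892] [ 3.14155716e+00 -2.06983771e-03  1.38821976e-01]
press_axis [317.  45.] 0.71 [0.6039 0.0875 0.    ]
slide_knob [320.4 118.6] 0.57 [0.5012 0.0716 0.053 ]
slide_knob [318.1  46.6] 0.17 [0.59   0.0902 0.053 ]
bush_top [387.   57.3] 0.2 [0.5844 0.0051 0.077 ]
ram [329.7  23.5] 0.67 [0.6048 0.0854 0.101 ]
```

Request:
{"name": "step_arm", "arguments": {
  "commands": [
    [[-20,15,0,0,0,0,10],[-30,22,20,0,0,0,0],[-27,20,40,0,0,0,0],[-10,7.6,50,0,0,0,0],[0,0,50,0,0,0,0],[0,0,50,0,0,0,0],[0,0,50,0,0,0,0],[0,0,28,0,0.1,0,0],[0,0,10,0,0.13,0,0],[0,0,0,0,0.13,0,0],[0,0,0,0,0.13,0,0],[0,0,0,0,0.12,0,0],[0,0,0,0,0,0,0]]
  ]
}}

```text
time: 40.42
tool_pos: [0.3347, 0.0457, 0.2367]
ee_rot: [-3.141, -0.608, 0.138]
wrist_force: [0.4, 0.1, -1.1]
width: 0.0004
finger_force: 0.0
```

```bash
python3 look.py w6; python3 -c "
import cv2;i=cv2.imread('pics/w6.png')[20:90,225:325];cv2.imwrite('pics/w6c.png',cv2.resize(i,None,fx=8,fy=8,interpolation=cv2.INTER_CUBIC))"
```

```text
[0.33470361 0.04570909 0.23672351] [-3.14136214 -0.60835967  0.13813403]
slide_knob [273.3 190.2] 0.94 [0.4961 0.0692 0.053 ]
flange_face [275.7  59.7] 0.87 [0.6042 0.0825 0.062 ]
flange_face [276.7  62.1] 0.46 [0.6019 0.0814 0.062 ]
bush_top [273.8  59.1] 0.72 [0.5898 0.0819 0.077 ]
```

View pics/w6c.png

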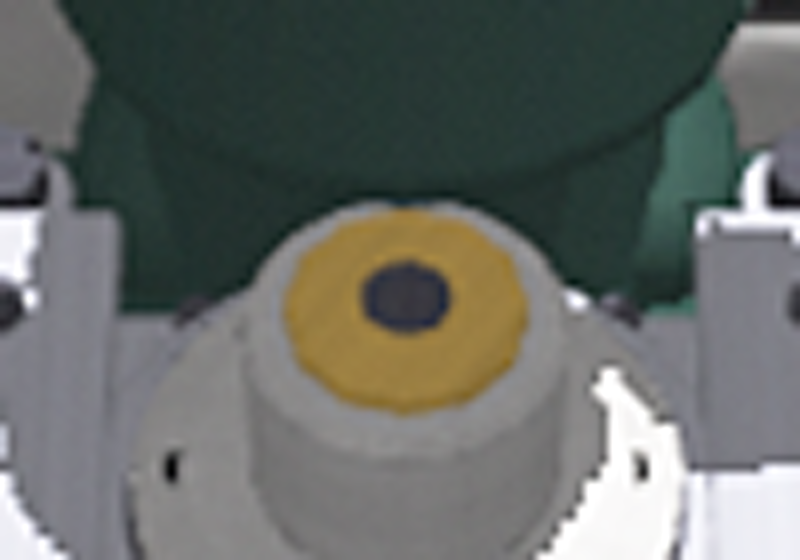

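The collar now sits flat on the flange, and the slide is home with the knob at about (273,190). Handing in.

```bash
python3 -c "
from bench import robot
print(robot.close_job())"
```

```text
the job is handed in; nothing more can be done
None
```

The job is handed in; the verdict was not shown. The slide is home and the bush collar looks flush on the flange in the last close-up. I stopped pressing at about 13 N on the sleeve, roughly 180 N on the bush by estimate. I then eased the crank back to its top stop before releasing it, and the gripper is clear of everything.

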